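# Open the paint case to its stop and put the purple paint away

### The job

Put the purple paint bottle away in the paint case. Lift the case's lid by its handle and swing it smoothly open until it comes up firmly against its stop; the clamp that sets the stop is moved by every user, so feel for it, press the lid gently home without forcing it, and leave it resting there. Then set the purple bottle down gently, upright and fully home in the one empty pocket, leaving the other things on the bench alone.

Things in the scene. Friction and masses are not known exactly. Their poses are not given: they have to be found in the camera images.
- case: Paint case fixed to the bench, latches undone: black panels, aluminium edges, 150 mm deep (x), 300 mm wide (y); base 88 mm high, 128 mm with the lid shut. Origin: centre of the underside; x from the front (handle side) to the hinge side, z up. Inside, a rigid black insert, its top 60 mm above the bench, with 2 rows of 4 pockets; seven hold fixed bottles, tops 118 mm above the bench.
- lid (a joint): Hinge angle (rad): 0 shut, grows as the lid opens up and over; starts at 0 to 0.25. Stiff hinge (0.65 N m of friction): the lid stays where it is left; lifting at the handle takes 4 to 7 N, moving it upright 3 to 4 N. The stop is met between 1.59 and 1.94, set by a clamp that is not measured; its face is hard rubber: once it touches, the push at the handle grows by about 2 N per mm or more.
- lid_shell: The lid: a shell 150 x 300 x 40 mm, about 0.42 kg. Origin on the hinge axis, middle of the case's width; when shut its axes are those of the case and it reaches 150 mm towards -x and 40 mm up; it turns about y. On its right side it carries a steel quadrant stay with a clamp.
- lid_hinge (a point): Middle of the hinge axis, on the far top rim of the base, 88 mm above the bench. The axis is the case's y.
- lid_handle (a point): Middle of the handle, a round steel bar 10 mm thick, parallel to the hinge, 110 mm long between its arms, 35 mm (its centre) off the lid's front face. In the lid's frame 185 mm towards -x of the hinge axis and 18 mm up: 106 mm above the bench when shut. Can be pinched from above; turns between the fingers as the lid swings.
- stop_stud: Brass stud 10 mm thick, 24 mm out of the right (-y) side of the base, 75 mm from the hinge axis, near the rim; origin at its foot. The lid's quadrant stay (an arc of 75 mm radius round the hinge axis) runs past it, and the clamp with a red thumb nut on the quadrant meets this stud when the lid is open: that is the lid's stop.
- bottle: The purple paint bottle, 76 mm tall, 50 g: round body 34 mm thick up to 35 mm height, ribbed white cap 28 mm thick from 35 to 58 mm, purple cone on top. Stands upright on the bench left or right of the case. Origin: centre of its underside, z up.
- pocket (a point): Centre of the floor of the empty pocket (front row, second from the left), 42 mm above the bench, at x -34, y +33 mm in the case's frame; round, 38 mm wide, 18 mm deep with a 2 mm chamfer at its mouth. Nearest bottles 66 mm away along the case's y, 68 mm along x.
- green_bottle: Bystander: a green paint bottle of the same shape, on the other side of the case. Origin: centre of its underside.
- dish: Bystander: white ceramic dish, 72 mm wide, 22 mm high. Origin: centre of its underside.
- brush: Bystander: paint brush, 170 mm long, lying on the bench. Origin: under its middle.
Things that resemble listed ones, but are neither listed nor needed, are in the scene too. Of the things that look like the bottle, take the one that is farthest to the robot's right at the start.

How it is judged:
By the outcome, as a careful person would: the job done as asked, in the order asked, and still so for the second after the job is handed in, with the robot touching nothing.
It also fails if it takes over 72 s, if anything falls off the work surface, if the arm or the gripper's body presses on something with over 40 N, if the wrist force passes 120 N, or if a joint passes its speed limit or range.

### The arm

A 6-joint arm with a two-finger parallel gripper is mounted at the origin on the work surface. World frame = base frame: x ahead of the robot, y to its left, z up, the work surface at z = 0. Lengths are in mm, angles in rad, forces in N, time in s.
With the tool pointing down it reaches from about 375 to 925 mm from the base axis. Payload 5.7 kg.
Tool frame: the origin (TCP) lies between the finger pads; the fingertips stand 11 mm ahead of it and the grasp point (between the pads) lies 8 mm behind it; z points along the fingers, y is the line along which they close (so a half turn about z gives the same grasp; the last joint's range is limited). The gripper opens to 88 mm and grips with 3 to 60 N. Pads are 20 mm wide; open, the fingers measure 115 mm over their backs; the gripper's body (75 mm by 178 mm) begins 61 mm behind the grasp point.
Start: joints at [1.175, 0.359, 1.51, -0, 1.272, -0.115], TCP at [166.268, 576.471, 233.623] pointing down, gripper open.
Joint ranges: [-2.97, 2.97], [-1.01, 2.36], [0.21, 2.38], [-0.96, 4.11], [0.2, 2.71], [-2.98, 2.98]. Speed limits (rad/s): [2.39, 2.39, 3.14, 3.14, 3.14, 3.14].

### API

Orientations are given as a unit quaternion [x, y, z, w].
In Python, from cell import env gives the robot as it stands.
- The arm moves only by the tool step_arm, never from a script. Its argument "series" is a list of rows, each a list of 3 entries, a list of its own where there are three numbers: the shift along the tool's x, y, z in m, then the turn about the tool's z in degrees, then the opening, from -1 (shut) to 1 (fully open). A call has 1 to 10 rows; each row shifts and turns the commanded pose from where the row before left it, along the tool's axes as they then stand; what a row does not reach is not made up. A row lasts 1/8 s, in which the tool goes at most 62.5 mm and 10.7 degrees, less where a joint would pass 70% of its speed; a pose out of reach is approached as far as the arm can. A call is refused whole if a number of a shift passes 0.0625 or a number of a turn 10.7, either way. A call with a gripper value outside its range is refused whole. The fingers move at their own pace and stop on an object; "grip_force" is the grip in N (left out, the last holds). Time passes only in rows, so rows that do not move let the fingers close. It gives the time, the measured TCP pose, the force, the opening and the grip force at its end, in the units of the state.
- env.state(): the state, without advancing time (a new reading comes with each control period).
- env.grab_frame(name): name is "side" or "top" or "wrist"; returns a dict with "frame" (384x512x3 uint8, red, green, blue), "range_z" (384x512 float32, mm along the optical axis (not along the pixel's ray), 0 where there is no reading), "fx", "fy", "cx", "cy" (pixels), "distortion" ([k1, k2, p1, p2, k3] as OpenCV has them; the pictures are not rectified), "world_from_camera" (4x4, takes a point from camera to world coordinates). Camera axes: x right, y down, z forward; pixel columns grow to the right and rows downward; lengths in mm; the calibration is good to about 2 mm. A picture is of the moment at which its call begins.
- env.hand_in(): hands the job in; it is judged then, once.
Trained networks look in a picture, given as the dict that the camera call returned (one of the last four; its "shot" number tells which), for a name from the list of things; names that differ only in an ending like _2 or _b are one class to them, and where a whole thing is asked for, a point or a joint stands for the part that bears it (a point fixed in the world has none). Each returns a list of dicts, best first, with "score" (0 to 1); they miss things now and then, are a little off and sometimes report something else, mostly with a low value. They report only what shows in the picture. A call takes as long as a camera call. They do not tell look-alikes from the thing itself.
- env.regions_of(picture, name): "pixels" (384x512 bool, what is visible of it) and "at" ([row, column] in pixels, amid what is visible of it).
The state is a dict: "t": time; "joint_positions": joint angles; "qd": joint speeds; "joint_torque": joint torques, N m; "ee_pos": TCP position; "tool_rot": TCP orientation; "force": force on the tool from outside, world axes, zero at the start; "torque": the same for the moment, N m; "gripper_width": finger opening in mm; "grip_force": force on a finger pad.
Only numpy, scipy, OpenCV 4.12 (cv2) and the standard library are available. Lean on these libraries where they do the work, as an engineer would, in place of code of your own. Each camera call takes 0.05 s, during which the arm holds its last target. There are 200 camera calls.

## Working session

There is one attempt and no reset: what is moved stays moved. The work goes in short steps, Python scripts to look and compute and a tool call to move; the robot and the scene stay as the last step left them, time stands still between calls to the robot, and variables do not carry over. Pictures are saved under pics/ and viewed, at most 10 in all, crops included, and the job is handed in when it is done.

Besides the shell and the picture viewer there is one more tool, called after "Emit:" as name(argument=value, ...), one argument or row to a line, values as JSON. step_arm: Moves the arm, as the interface text tells. Its arguments: {"type":"object","properties":{"series":{"type":"array"},"grip_force":{"type":"number"}},"required":["series"]}

```bash
mkdir -p pics
cat > h.py <<'E'
import numpy as np, cv2
from cell import env
from scipy.spatial.transform import Rotation as R
def world(p, mask):
    v,u=np.nonzero(mask&(p["range_z"]>0)); z=p["range_z"][v,u].astype(float)
    K=np.array([[p["fx"],0,p["cx"]],[0,p["fy"],p["cy"]],[0,0,1.]])
    n=cv2.undistortPoints(np.stack([u,v],1).astype(float)[:,None],K,np.array(p["distortion"],float))[:,0]
    c=np.c_[n*z[:,None],z,np.ones(len(z))]
    return (c@np.array(p["world_from_camera"]).T)[:,:3],v,u
E
python3 - <<'E'
from h import *
s=env.state(); print(s)
ims=[]
for n in("top","side"):
    p=env.grab_frame(n); ims.append(p["frame"][...,::-1])
    print(n,np.round(p["world_from_camera"],2).tolist())
    for name in("case","lid_shell","lid_handle","bottle","green_bottle","dish","brush","stop_stud"):
        for r in env.regions_of(p,name)[:6]:
            w,_,_=world(p,r["pixels"])
            if len(w): print(n,name,round(r["score"],2),np.round(r["at"]),len(w),np.round(np.median(w,0)),np.round(np.percentile(w,2,0)),np.round(np.percentile(w,98,0)))
    cv2.imwrite(f"pics/{n}0.png",p["frame"][...,::-1])
E
```

```text
{'t': 0.0, 'joint_positions': array([ 1.17490253e+00,  3.59473151e-01,  1.51138108e+00, -3.31601242e-06,
        1.27250311e+00, -1.15073240e-01]), 'qd': array([-3.28289341e-04, -3.43833458e-04,  8.69134348e-05, -4.50467963e-04,
        2.30010326e-05, -4.44678748e-04]), 'joint_torque': array([-3.01886772e-03, -5.15365648e+01, -2.70722544e+01,  6.74641365e-02,
        3.51301522e-02, -1.56913320e-04]), 'ee_pos': array([166.02960611, 575.90094774, 232.84808348]), 'tool_rot': array([ 1.39948831e-01,  9.90158344e-01, -8.54101588e-04, -2.21446321e-04]), 'force': array([ 0.27943512, -1.00589611, -0.30034154]), 'torque': array([-0.0225427 ,  0.04177746, -0.0134838 ]), 'grip_force': 0.0, 'gripper_width': 87.80191688138333}
top [[0.02, -0.99, 0.13, 418.64], [-1.0, -0.02, -0.0, 0.08], [0.0, -0.13, -0.99, 1315.02], [0.0, 0.0, 0.0, 1.0]]
top case 0.8 [193. 240.] 5719 [551.  45. 139.] [ 459. -102.   42.] [636. 192. 153.]
top lid_shell 0.93 [189. 238.] 5606 [553.  45. 139.] [ 454. -102.  118.] [636. 194. 153.]
top lid_handle 0.83 [192. 240.] 5769 [553.  46. 139.] [ 453. -105.   14.] [639. 195. 15
[... 460 characters left out ...]

side lid_shell 0.95 [192. 249.] 5700 [547.  75. 136.] [454. -98. 107.] [636. 199. 150.]
side lid_handle 0.59 [193. 250.] 5672 [550.  77. 136.] [475. -98. 106.] [638. 199. 150.]
side bottle 0.73 [335. 203.] 268 [465. 427.  43.] [455. 411.   6.] [481. 437.  74.]
side bottle 0.56 [322. 179.] 278 [532. 426.  44.] [522. 408.   8.] [549. 436.  74.]
side bottle 0.55 [299. 205.] 263 [505. 349.  42.] [495. 330.   1.] [521. 357.  74.]
side green_bottle 0.59 [146. 315.] 157 [ 505. -300.   35.] [ 494. -311.    3.] [ 522. -292.   71.]
side dish 0.9 [305. 153.] 619 [634. 409.  13.] [597. 380.   0.] [662. 445.  24.]
side brush 0.8 [125. 278.] 405 [ 665. -377.   16.] [ 641. -491.   -3.] [ 699. -318.   23.]
```

View pics/side0.png

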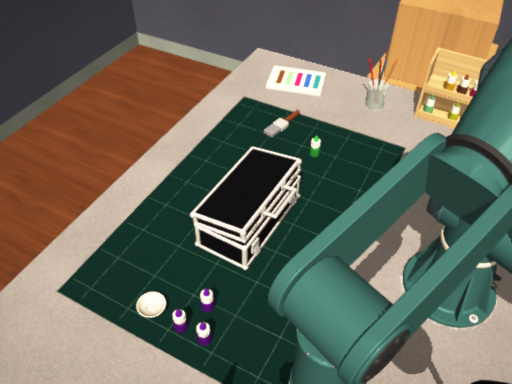

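View pics/top0.png

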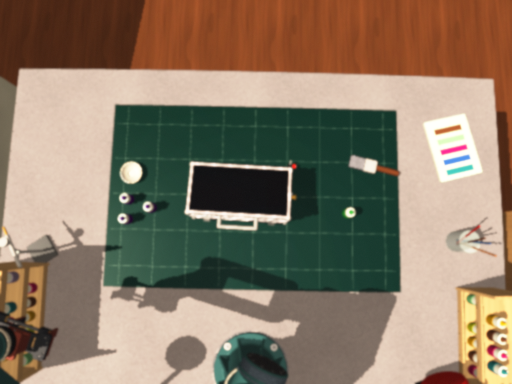

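The side view shows three purple bottles at (row 335, col 203), (322, 179) and (299, 205). The last is the one farthest to the robot's right (y≈345; top view (207, 148)). The case is nearly axis-aligned, with its handle facing the robot (top view (225, 237)). I'll confirm the bottle in a crop and measure the case.

Run:
```python
from h import *
for n in("top","side"):
    p=env.grab_frame(n)
    w,v,u=world(p,np.ones((384,512),bool))
    if n=="side": cv2.imwrite("pics/crop.png",cv2.resize(p["frame"][270:360,130:250,::-1],None,fx=6,fy=6,interpolation=cv2.INTER_CUBIC))
    m=(w[:,2]>110)&(w[:,2]<200)&(abs(w[:,1]-45)<160)&(w[:,0]>420)&(w[:,0]<670)
    q=w[m]
    top=q[(q[:,0]>500)&(q[:,0]<620)&(q[:,1]>-80)&(q[:,1]<170)]
    A=np.c_[top[:,:2],np.ones(len(top))]; k=np.linalg.lstsq(A,top[:,2],rcond=None)[0]
    r=q-0; on=abs(q[:,2]-np.c_[q[:,:2],np.ones(len(q))]@k)<5
    rect=cv2.minAreaRect(q[on][:,:2].astype(np.float32))
    print(n,"plane",k,"rect",rect, np.round(cv2.boxPoints(rect)).tolist())
    h=w[(w[:,2]>85)&(w[:,2]<165)&(w[:,0]>400)&(w[:,0]<475)&(abs(w[:,1]-45)<100)]
    for a in range(420,475,5):
        b=h[(h[:,0]>=a)&(h[:,0]<a+5)]
        if len(b): print(a,len(b),np.round(b.mean(0)),np.round(b.min(0)),np.round(b.max(0)))
    b=w[(w[:,2]>15)&(w[:,2]<80)&(w[:,0]>480)&(w[:,0]<530)&(w[:,1]>310)&(w[:,1]<380)]
    for z0 in (15,35,58,66):
        c=b[(b[:,2]>=z0)&(b[:,2]<z0+12)]
        if len(c): print("b",z0,len(c),np.round(c.mean(0)),np.round(c.min(0)),np.round(c.max(0)))
```

```text
top plane [-1.40431992e-01  6.00448245e-03  2.18035735e+02] rect ((560.396484375, 45.44157409667969), (312.6719055175781, 161.59716796875), 87.8262939453125) [[474.0, -108.0], [635.0, -114.0], [647.0, 199.0], [486.0, 205.0]]
440 10 [444.  27. 135.] [443.  -5. 129.] [445.  49. 142.]
445 62 [448.  47. 138.] [445.  -8. 130.] [450. 108. 144.]
450 56 [452.  48. 136.] [450.  -8. 130.] [455. 108. 142.]
455 15 [457.  78. 136.] [455.  -8. 133.] [458. 109. 141.]
460 13 [463.  54. 135.] [461.  -8. 130.] [465. 109. 143.]
465 10 [468.  39. 136.] [467.  -8. 131.] [470. 109. 141.]
470 15 [473.  44. 128.] [470. -53.  91.] [475. 109. 138.]
b 15 16 [508. 328.  22.] [496. 323.  16.] [526. 344.  27.]
b 35 11 [508. 331.  40.] [498. 325.  35.] [521. 345.  46.]
b 58 33 [511. 339.  62.] [500. 329.  58.] [523. 352.  70.]
b 66 13 [511. 340.  72.] [506. 335.  67.] [516. 346.  76.]
side plane [-1.38061289e-01  5.25138484e-03  2.15037474e+02] rect ((561.7434692382812, 47.04888916015625), (313.603515625, 162.61473083496094), 87.48316955566406) [[474.0, -106.0], [636.0, -113.0], [650.0, 200.0], [487.0, 207.0]]
440 4 [444.  18. 134.] [443.  -6. 133.] [445.  54. 135.]
445 73 [448.  47. 134.] [445.  -9. 129.] [450. 110. 139.]
450 57 [452.  58. 135.] [450.  -9. 129.] [455. 109. 139.]
455 19 [457.  57. 133.] [455.  -5. 127.] [460. 109. 137.]
460 15 [462.  55. 132.] [460.  -9. 129.] [464. 109. 135.]
465 15 [467.  70. 133.] [465.  -4. 127.] [470. 109. 136.]
470 17 [473.  37. 126.] [471. -55.  86.] [475. 109. 135.]
b 15 42 [503. 350.  22.] [493. 331.  15.] [523. 359.  27.]
b 35 30 [505. 350.  41.] [496. 332.  36.] [521. 357.  47.]
b 58 41 [508. 345.  63.] [497. 333.  58.] [521. 356.  70.]
b 66 21 [510. 343.  71.] [503. 337.  67.] [517. 348.  78.]
```

View pics/crop.png

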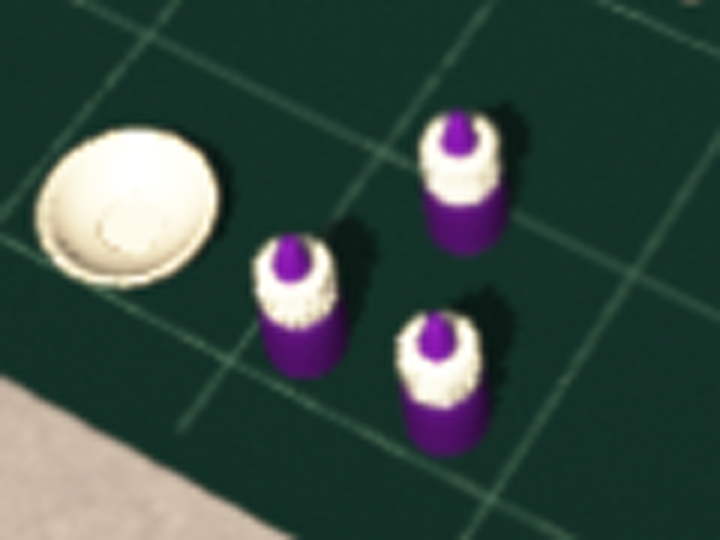

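The crop at (180, 460) shows the target: an upright purple bottle, identical to the other two but farthest to the robot's right. The lid is open about 0.139 rad and the case yaw is about -0.04. First I turn the tool so the fingers close along case x.

Emit:
step_arm(
  series=[
    [[0,0,0],9.5,0.0],
    [[0,0,0],9.5,-0.3],
    [[0,0,0],9.5,-0.3],
    [[0,0,0],9.5,-0.3],
    [[0,0,0],9.5,-0.3],
    [[0,0,0],9.5,-0.3],
    [[0,0,0],9.5,-0.3],
    [[0,0,0],9.7,-0.3],
  ],
)

```text
t: 2.0
ee_pos: [166.3, 576.5, 233.6]
tool_rot: [0.723, 0.691, -0.0, 0.0]
force: [-0.1, 0.4, 0.6]
gripper_width: 31.0
grip_force: 0.0
```

```bash
cat >> h.py <<'E'
def to(target):
    s=env.state(); r=R.from_quat(s["tool_rot"])
    print("t",round(s["t"],2),"pos",np.round(s["ee_pos"],1),"F",np.round(s["force"],1),"w",round(s["gripper_width"],1),"tool-shift mm",np.round(r.inv().apply(np.array(target)-s["ee_pos"]),1),"axes",np.round(r.as_matrix(),3).tolist())
E
python3 - <<'E'
from h import *
to([430,50,235]); print(env.state()["joint_positions"])
p=env.grab_frame("top"); w,v,u=world(p,np.ones((384,512),bool)); f=p["frame"].astype(int)[v,u]
m=(w[:,1]<-80)&(w[:,1]>-170)&(w[:,0]>500)&(w[:,0]<700)
red=m&(f[:,0]>120)&(f[:,1]<80)&(f[:,2]<80); br=m&(f[:,0]>f[:,2]+50)&(f[:,1]>70)
for a in(red,br):
    for i in np.nonzero(a)[0]: print(v[i],u[i],f[i],np.round(w[i]))
E
```

```text
t 2.0 pos [166.3 576.5 233.6] F [-0.1  0.4  0.6] w 31.0 tool-shift mm [-513.9  287.4   -1.3] axes [[0.045, 0.999, -0.0], [0.999, -0.045, -0.0], [-0.0, -0.0, -1.0]]
[1.17491043e+00 3.58808199e-01 1.51041539e+00 4.21358428e-06
 1.27249962e+00 1.22039627e+00]
164 292 [138  54  44] [ 671. -127.   -1.]
164 293 [182  44  34] [ 670. -130.    4.]
164 294 [186  43  34] [ 670. -133.    6.]
164 295 [141  46  38] [ 670. -136.    5.]
165 292 [188  45  37] [ 662. -124.   31.]
165 293 [236  40  31] [ 663. -128.   25.]
165 294 [240  48  38] [ 662. -131.   29.]
165 295 [203  61  50] [ 668. -137.    1.]
166 291 [134  70  62] [ 658. -120.   32.]
166 292 [209  51  43] [ 659. -124.   27.]
166 293 [246  43  34] [ 659. -128.   27.]
166 294 [248  52  41] [ 659. -131.   30.]
166 295 [222  69  58] [ 659. -134.   31.]
166 296 [128  61  52] [ 664. -140.    4.]
167 292 [198  77  68] [ 655. -124.   31.]
167 293 [232  45  36] [ 656. -128.   26.]
167 294 [235  46  36] [ 656. -131.   26.]
167 295 [194  56  47] [ 656. -134.   29.]
168 293 [167  57  50] [ 652. -128.   27.]
168 294 [162  38  31] [ 653. -131.   26.]
168
[... 220 characters left out ...]
 89  47] [ 565. -131.    4.]
195 294 [108  79  35] [ 557. -127.   77.]
196 291 [193 162 130] [ 549. -113.  120.]
196 292 [165 121  66] [ 553. -120.   84.]
196 293 [159 112  44] [ 553. -123.   79.]
196 294 [147 104  39] [ 553. -126.   85.]
196 295 [116  85  37] [ 553. -129.   82.]
197 291 [197 161 122] [ 550. -117.   76.]
197 292 [172 123  58] [ 551. -121.   74.]
197 293 [169 116  41] [ 549. -123.   85.]
197 294 [158 110  40] [ 549. -126.   86.]
197 295 [124  91  38] [ 550. -129.   84.]
198 291 [179 149 117] [ 547. -117.   76.]
198 292 [143 103  53] [ 547. -120.   77.]
198 293 [141  98  38] [ 547. -123.   80.]
198 294 [136  95  36] [ 547. -126.   80.]
198 295 [110  82  36] [ 547. -129.   82.]
```

Emit:
step_arm(
  series=[
    [[-0.03,0.018,0],0,-0.3],
    [[-0.047,0.028,0],0,-0.3],
    [[-0.047,0.028,0],0,-0.3],
    [[-0.047,0.028,0],0,-0.3],
    [[-0.047,0.028,0],0,-0.3],
    [[-0.047,0.028,0],0,-0.3],
    [[-0.047,0.028,0],0,-0.3],
    [[-0.047,0.028,0],0,-0.3],
    [[-0.047,0.028,0],0,-0.3],
    [[-0.047,0.028,0],0,-0.3],
  ],
)

```text
t: 3.3
ee_pos: [418.8, 111.4, 234.0]
tool_rot: [0.72, 0.694, 0.0, 0.0]
force: [0.3, 0.8, 0.5]
gripper_width: 31.1
grip_force: 0.0
```

Emit:
step_arm(
  series=[
    [[-0.04,0.024,0],0,-0.3],
    [[-0.02,0.012,0],0,-0.3],
    [[0,0,0],0,-0.3],
  ],
)

```text
t: 3.68
ee_pos: [452.4, 50.4, 233.8]
tool_rot: [0.721, 0.693, 0.0, 0.0]
force: [-0.4, 0.9, 0.3]
gripper_width: 30.7
grip_force: 0.0
```

Run:
```python
from h import *
to([449,50,235])
p=env.grab_frame("wrist"); cv2.imwrite("pics/wrist1.png",p["frame"][...,::-1])
print(np.round(p["world_from_camera"],2).tolist())
w,v,u=world(p,np.ones((384,512),bool))
h=w[(w[:,2]>115)&(w[:,2]<155)&(w[:,0]>420)&(w[:,0]<460)&(w[:,1]>-20)&(w[:,1]<120)]
for a in range(-20,120,14):
    b=h[(h[:,1]>=a)&(h[:,1]<a+14)]
    if len(b): print(a,len(b),np.round(np.median(b,0),1),np.round(np.percentile(b,3,0)),np.round(np.percentile(b,97,0)))
```

```text
t 3.67 pos [452.4  50.4 233.8] F [-0.4  0.9  0.3] w 30.7 tool-shift mm [-0.6 -3.4 -1.3] axes [[0.041, 0.999, 0.001], [0.999, -0.041, -0.0], [-0.0, 0.001, -1.0]]
[[1.0, -0.04, -0.01, 455.55], [-0.04, -0.95, -0.3, 135.72], [0.0, 0.3, -0.95, 385.18], [0.0, 0.0, 0.0, 1.0]]
-20 43 [453.2  -7.3 135.8] [444. -10. 134.] [460.  -6. 137.]
-6 170 [450.   -1.3 135.7] [443.  -6. 131.] [460.   7. 138.]
8 124 [448.8  15.2 136.4] [444.   8. 132.] [453.  22. 138.]
22 129 [448.9  29.1 136.3] [444.  22. 133.] [454.  36. 138.]
36 133 [450.   43.  136.2] [445.  36. 133.] [454.  50. 138.]
50 147 [450.   57.1 136. ] [445.  50. 132.] [455.  64. 138.]
64 155 [450.6  71.1 136. ] [446.  64. 133.] [455.  77. 138.]
78 161 [451.2  85.  136.1] [446.  78. 133.] [456.  92. 138.]
92 189 [452.6  99.9 136.1] [447.  93. 133.] [459. 105. 138.]
106 45 [454.  107.4 134.6] [448. 106. 132.] [460. 109. 136.]
```

View pics/wrist1.png

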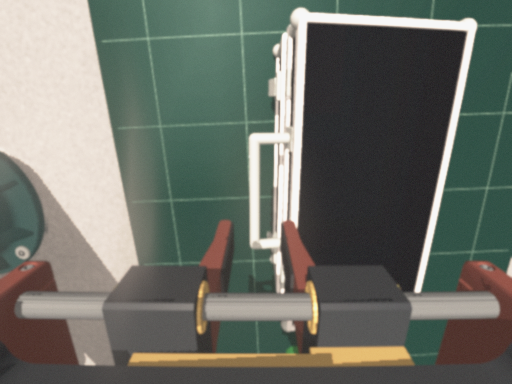

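The wrist view shows the handle bar at column 256, rows 135–245, centred at x≈450, z≈132. Lowering over it and pinching.

Emit:
step_arm(
  series=[
    [[0,-0.0025,0.01],0,-0.38],
    [[0,0,0.025],0,-0.38],
    [[0,0,0.025],0,-0.38],
    [[0,0,0.025],0,-0.38],
    [[0,0,0.015],0,-0.38],
    [[0,0,0.008],0,-0.38],
    [[0,0,0],0,-0.38],
  ],
)

```text
t: 4.6
ee_pos: [448.2, 52.4, 125.2]
tool_rot: [0.721, 0.693, -0.0, -0.001]
force: [-0.5, -0.1, -0.0]
gripper_width: 27.6
grip_force: 0.0
```

Emit:
step_arm(
  series=[
    [[0,0,0],0,-1],
    [[0,0,0],0,-1],
    [[0,0,0],0,-1],
    [[0,0,0],0,-1],
  ],
  grip_force=30,
)

```text
t: 5.1
ee_pos: [450.1, 51.8, 126.2]
tool_rot: [0.721, 0.693, 0.001, 0.001]
force: [2.2, 1.5, 0.9]
gripper_width: 9.1
grip_force: 30.0
```

```bash
cat >> h.py <<'E'
def arc(ths):
    a=np.arctan2(18,185)+np.array(ths); r=np.hypot(185,18)
    x=-r*np.cos(a); z=r*np.sin(a)
    for t,i,j in zip(ths[1:],np.diff(x),np.diff(z)): print(round(t,3),"y %.4f z %.4f"%(i/1000,-j/1000))
E
python3 - <<'E'
from h import *
arc([.139,.16,.19,.23,.28,.34,.40,.46,.52,.58,.64,.70,.76,.82,.88,.94,1.0,1.06,1.12,1.18,1.24,1.30,1.36,1.42,1.48,1.53,1.57,1.6])
E
```

```text
0.16 y 0.0010 z -0.0038
0.19 y 0.0015 z -0.0054
0.23 y 0.0022 z -0.0071
0.28 y 0.0032 z -0.0087
0.34 y 0.0044 z -0.0102
0.4 y 0.0050 z -0.0100
0.46 y 0.0056 z -0.0096
0.52 y 0.0062 z -0.0093
0.58 y 0.0067 z -0.0089
0.64 y 0.0072 z -0.0085
0.7 y 0.0077 z -0.0080
0.76 y 0.0082 z -0.0076
0.82 y 0.0086 z -0.0070
0.88 y 0.0091 z -0.0065
0.94 y 0.0094 z -0.0060
1.0 y 0.0098 z -0.0054
1.06 y 0.0101 z -0.0048
1.12 y 0.0103 z -0.0042
1.18 y 0.0106 z -0.0035
1.24 y 0.0108 z -0.0029
1.3 y 0.0109 z -0.0023
1.36 y 0.0110 z -0.0016
1.42 y 0.0111 z -0.0009
1.48 y 0.0111 z -0.0003
1.53 y 0.0093 z 0.0003
1.57 y 0.0074 z 0.0006
1.6 y 0.0055 z 0.0006
```

Emit:
step_arm(
  series=[
    [[0,0.001,-0.0038],0,-1],
    [[0,0.0015,-0.0054],0,-1],
    [[0,0.0022,-0.0071],0,-1],
    [[0,0.0032,-0.0087],0,-1],
    [[0,0.0044,-0.0102],0,-1],
    [[0,0.005,-0.01],0,-1],
  ],
)

```text
t: 5.85
ee_pos: [466.4, 51.1, 170.7]
tool_rot: [0.721, 0.693, -0.0, -0.0]
force: [5.4, 0.7, -9.5]
gripper_width: 9.4
grip_force: 30.0
```

```bash
python3 -c "
from h import *
to([449,50,235])"
```

```text
t 5.85 pos [466.4  51.1 170.7] F [ 5.4  0.7 -9.5] w 9.4 tool-shift mm [ -1.8 -17.4 -64.3] axes [[0.04, 0.999, -0.001], [0.999, -0.04, 0.0], [0.0, -0.001, -1.0]]
```

Emit:
step_arm(
  series=[
    [[0,0.006,-0.0093],0,-1],
    [[0,0.0065,-0.009],0,-1],
    [[0,0.007,-0.0086],0,-1],
    [[0,0.0072,-0.0085],0,-1],
    [[0,0.0077,-0.008],0,-1],
    [[0,0.0082,-0.0076],0,-1],
    [[0,0.0086,-0.007],0,-1],
  ],
)

```text
t: 6.72
ee_pos: [512.5, 49.3, 228.9]
tool_rot: [0.721, 0.693, -0.004, -0.004]
force: [-14.2, 1.1, 7.6]
gripper_width: 9.1
grip_force: 30.0
```

Emit:
step_arm(
  series=[
    [[0,0.0091,-0.0065],0,-1],
    [[0,0.0094,-0.006],0,-1],
    [[0,0.0098,-0.0054],0,-1],
    [[0,0.0101,-0.0048],0,-1],
    [[0,0.0103,-0.0042],0,-1],
  ],
)

```text
t: 7.35
ee_pos: [563.8, 47.3, 258.2]
tool_rot: [0.721, 0.693, -0.001, -0.001]
force: [-11.1, 1.4, 14.5]
gripper_width: 8.9
grip_force: 30.0
```

Emit:
step_arm(
  series=[
    [[0,0.0104,-0.0042],0,-1],
    [[0,0.0106,-0.0036],0,-1],
    [[0,0.0108,-0.0028],0,-1],
  ],
)

```text
t: 7.72
ee_pos: [596.8, 45.8, 267.7]
tool_rot: [0.721, 0.693, -0.001, -0.001]
force: [-5.1, 1.2, 2.2]
gripper_width: 9.1
grip_force: 30.0
```

```bash
python3 -c "
from h import *
to([630+22,50,272-7])"
```

```text
t 7.72 pos [596.8  45.8 267.7] F [-5.1  1.2  2.2] w 9.1 tool-shift mm [ 6.4 55.   2.6] axes [[0.04, 0.999, -0.002], [0.999, -0.04, -0.0], [-0.0, -0.002, -1.0]]
```

Emit:
step_arm(
  series=[
    [[0,0.0109,-0.002],0,-1],
    [[0,0.011,-0.0014],0,-1],
    [[0,0.011,-0.0007],0,-1],
    [[0,0.01,0.0],0,-1],
  ],
)

```text
t: 8.22
ee_pos: [641.4, 43.9, 271.1]
tool_rot: [0.721, 0.693, -0.0, 0.0]
force: [-5.3, 0.3, 3.3]
gripper_width: 8.9
grip_force: 30.0
```

Emit:
step_arm(
  series=[
    [[0,0.006,0.0004],0,-1],
    [[0,0.004,0.0003],0,-1],
  ],
)

```text
t: 8.48
ee_pos: [651.4, 43.5, 269.9]
tool_rot: [0.721, 0.693, 0.0, 0.0]
force: [-3.9, -0.4, 4.8]
gripper_width: 9.3
grip_force: 30.0
```

Emit:
step_arm(
  series=[
    [[0,0.0025,0.0003],0,-1],
    [[0,0.0025,0.0003],0,-1],
    [[0,0.0025,0.0004],0,-1],
  ],
)

```text
t: 8.85
ee_pos: [658.5, 43.3, 268.9]
tool_rot: [0.721, 0.693, -0.0, 0.0]
force: [-3.4, -1.3, 5.0]
gripper_width: 9.3
grip_force: 30.0
```

Emit:
step_arm(
  series=[
    [[0,0.0025,0.0004],0,-1],
    [[0,0.002,0.0004],0,-1],
    [[0,0.002,0.0004],0,-1],
  ],
)

```text
t: 9.22
ee_pos: [665.0, 43.0, 267.6]
tool_rot: [0.721, 0.693, -0.0, 0.0]
force: [-2.4, -1.1, 4.3]
gripper_width: 8.9
grip_force: 30.0
```

Emit:
step_arm(
  series=[
    [[0,0.002,0.0004],0,-1],
    [[0,0.002,0.0004],0,-1],
  ],
)

```text
t: 9.48
ee_pos: [668.9, 42.9, 266.7]
tool_rot: [0.721, 0.693, -0.0, 0.0]
force: [-2.6, -1.6, 5.1]
gripper_width: 9.2
grip_force: 30.0
```

Emit:
step_arm(
  series=[
    [[0,0.002,0.0004],0,-1],
    [[0,0.002,0.0004],0,-1],
    [[0,0.002,0.0005],0,-1],
  ],
)

```text
t: 9.85
ee_pos: [674.7, 42.6, 265.3]
tool_rot: [0.721, 0.693, -0.0, -0.0]
force: [-3.0, -2.3, 3.0]
gripper_width: 8.8
grip_force: 30.0
```

Emit:
step_arm(
  series=[
    [[0,0.002,0.0005],0,-1],
    [[0,0.002,0.0005],0,-1],
  ],
)

```text
t: 10.1
ee_pos: [678.7, 42.5, 264.2]
tool_rot: [0.721, 0.693, -0.0, -0.0]
force: [-2.9, -1.8, 2.7]
gripper_width: 9.3
grip_force: 30.0
```

Emit:
step_arm(
  series=[
    [[0,0.002,0.0006],0,-1],
    [[0,0.002,0.0006],0,-1],
  ],
)

```text
t: 10.35
ee_pos: [682.9, 42.3, 263.2]
tool_rot: [0.721, 0.693, -0.0, 0.0]
force: [-3.2, -3.2, 2.4]
gripper_width: 9.0
grip_force: 30.0
```

Emit:
step_arm(
  series=[
    [[0,0.002,0.0006],0,-1],
    [[0,0.002,0.0006],0,-1],
  ],
)

```text
t: 10.6
ee_pos: [686.9, 42.2, 262.0]
tool_rot: [0.721, 0.693, -0.0, 0.0]
force: [-2.3, -4.2, 1.8]
gripper_width: 9.1
grip_force: 30.0
```

Emit:
step_arm(
  series=[
    [[0,0.002,0.0006],0,-1],
    [[0,0.0015,0.0005],0,-1],
  ],
)

```text
t: 10.85
ee_pos: [690.5, 42.0, 260.9]
tool_rot: [0.721, 0.693, -0.0, 0.0]
force: [-3.1, -2.6, 2.6]
gripper_width: 8.7
grip_force: 30.0
```

Emit:
step_arm(
  series=[
    [[0,0.0015,0.0005],0,-1],
    [[0,0.0015,0.0005],0,-1],
  ],
)

```text
t: 11.1
ee_pos: [693.3, 42.0, 259.8]
tool_rot: [0.721, 0.693, -0.0, 0.0]
force: [-2.5, -4.0, 2.3]
gripper_width: 8.9
grip_force: 30.0
```

Emit:
step_arm(
  series=[
    [[0,0.0015,0.0005],0,-1],
    [[0,0.0015,0.0006],0,-1],
  ],
)

```text
t: 11.35
ee_pos: [696.4, 41.8, 258.8]
tool_rot: [0.721, 0.693, -0.0, 0.0]
force: [-3.4, -3.1, 2.8]
gripper_width: 9.3
grip_force: 30.0
```

Emit:
step_arm(
  series=[
    [[0,0.0015,0.0006],0,-1],
    [[0,0.0015,0.0006],0,-1],
  ],
)

```text
t: 11.6
ee_pos: [699.3, 41.7, 257.6]
tool_rot: [0.721, 0.693, -0.0, 0.0]
force: [-2.5, -3.5, 2.5]
gripper_width: 8.8
grip_force: 30.0
```

Emit:
step_arm(
  series=[
    [[0,0.0015,0.0006],0,-1],
    [[0,0.0015,0.0006],0,-1],
  ],
)

```text
t: 11.85
ee_pos: [701.4, 41.6, 256.7]
tool_rot: [0.721, 0.693, -0.001, -0.001]
force: [-7.9, -3.0, 7.3]
gripper_width: 9.1
grip_force: 30.0
```

Emit:
step_arm(
  series=[
    [[0,0.0003,0.0001],0,-1],
    [[0,0,0],0,-1],
  ],
)

```text
t: 12.1
ee_pos: [701.4, 41.6, 256.7]
tool_rot: [0.721, 0.693, -0.001, -0.001]
force: [-7.2, -3.1, 6.3]
gripper_width: 9.6
grip_force: 30.0
```

The lid is on its stop: about 6 N above the free-moving push, and no further motion. Releasing and rising.

Emit:
step_arm(
  series=[
    [[0,0,0],0,-0.5],
    [[0,0,0],0,-0.5],
    [[0,0,0],0,-0.5],
    [[0,0,-0.005],0,-0.5],
    [[0,0,-0.015],0,-0.5],
    [[0,0,-0.025],0,-0.5],
    [[0,0,-0.03],0,-0.5],
    [[0,0,0],0,-0.5],
  ],
)

```text
t: 13.1
ee_pos: [704.4, 41.7, 335.6]
tool_rot: [0.721, 0.693, 0.002, 0.003]
force: [-0.1, -0.6, -0.9]
gripper_width: 21.7
grip_force: 0.0
```

Run:
```python
from h import *
to([510,341,330]); print(env.state()["joint_positions"])
for n in ("side","top"):
    p=env.grab_frame(n)
    w,v,u=world(p,np.ones((384,512),bool))
    for y0 in(-5,25,55,75):
        b=w[(w[:,2]>240)&(w[:,2]<290)&(abs(w[:,0]-700)<25)&(w[:,1]>y0)&(w[:,1]<y0+20)]
        if len(b): print(n,y0,len(b),np.round(np.median(b,0)))
cv2.imwrite("pics/top2.png",cv2.resize(p["frame"][130:260,100:320,::-1],None,fx=3.6,fy=3.6,interpolation=cv2.INTER_CUBIC))
w,v,u=world(p,np.ones((384,512),bool))
# bottle cap top points
b=w[(w[:,2]>50)&(w[:,2]<80)&(w[:,0]>480)&(w[:,0]<540)&(w[:,1]>310)&(w[:,1]<380)]
print(len(b),b.mean(0),cv2.minEnclosingCircle(b[:,:2].astype(np.float32)))
```

```text
t 13.1 pos [704.4  41.7 335.6] F [-0.1 -0.6 -0.9] w 21.7 tool-shift mm [ 291.3 -206.2    4.2] axes [[0.04, 0.999, 0.007], [0.999, -0.04, -0.0], [0.0, 0.007, -1.0]]
[-3.87266481e-02  4.49761813e-01  1.11796971e+00  3.83680795e-05
  1.56674429e+00  1.13086404e-03]
side -5 22 [698.   4. 264.]
side 25 22 [698.  35. 264.]
side 55 28 [700.  67. 263.]
side 75 27 [700.  89. 262.]
top -5 7 [698.  14. 267.]
top 25 7 [697.  39. 263.]
top 55 19 [700.  64. 266.]
top 75 16 [699.  92. 263.]
62 [510.8696894  338.59526988  62.77131011] ((512.0829467773438, 340.94122314453125), 14.30414867401123)
```

View pics/top2.png

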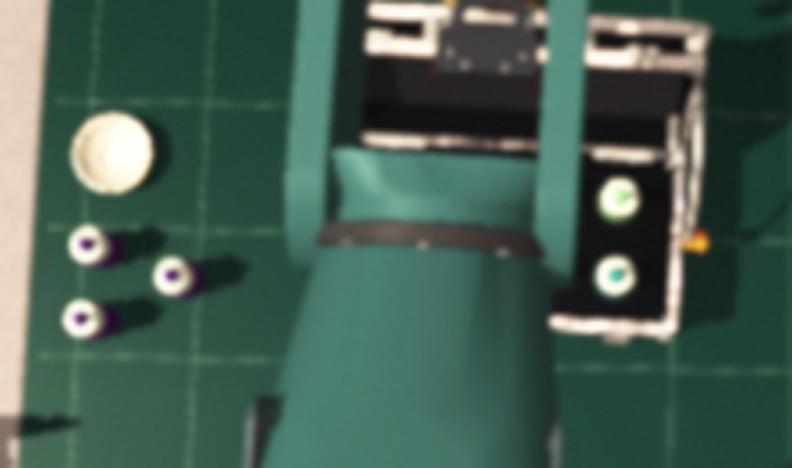

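The top view shows the lid resting back, the clamp against the brass stud (crop 697, 240), and our bottle at crop (173, 275), the rightmost purple one. Moving above it.

Emit:
step_arm(
  series=[
    [[0.02,-0.014,0],0,-0.3],
    [[0.04,-0.028,0],0,-0.3],
    [[0.045,-0.032,0],0,-0.3],
    [[0.045,-0.032,0],0,-0.3],
    [[0.045,-0.032,0],0,-0.3],
    [[0.045,-0.032,0],0,-0.3],
    [[0.035,-0.025,0],0,0.0],
    [[0.016,-0.011,0],0,0.1],
  ],
)

```text
t: 14.2
ee_pos: [505.2, 342.7, 330.5]
tool_rot: [0.72, 0.694, -0.001, -0.001]
force: [-0.0, 0.1, -1.1]
gripper_width: 46.6
grip_force: 0.0
```

Emit:
step_arm(
  series=[
    [[0,0,0.01],-9,0.1],
    [[0,0,0.018],-9,0.1],
    [[0,0,0.02],-9,0.1],
    [[0,0,0.02],-9,0.1],
    [[0,0,0.02],-9,0.1],
    [[0,0,0.02],-9,0.1],
    [[0,0,0.02],-9,0.1],
    [[0,0,0.02],-9,0.1],
    [[0,0,0.02],-9,0.1],
    [[0,0,0.01],-9,0.1],
  ],
)

```text
t: 15.45
ee_pos: [507.2, 339.7, 151.5]
tool_rot: [0.018, 1.0, -0.001, -0.001]
force: [-0.0, -0.2, -0.2]
gripper_width: 48.3
grip_force: 0.0
```

Run:
```python
from h import *
p=env.grab_frame("wrist"); cv2.imwrite("pics/wrist2.png",p["frame"][...,::-1])
for r in env.regions_of(p,"bottle"):
    w,_,_=world(p,r["pixels"]); print(r["score"],np.round(r["at"]),np.round(np.median(w,0)))
w,v,u=world(p,np.ones((384,512),bool))
B=w[(abs(w[:,0]-511)<35)&(abs(w[:,1]-341)<35)&(w[:,2]>5)&(w[:,2]<85)]
for z0,z1 in((5,33),(37,54),(54,60),(62,70),(70,80)):
    b=B[(B[:,2]>z0)&(B[:,2]<z1)]
    if len(b)>5: print(z0,len(b),np.round(np.percentile(b,2,0),1),np.round(np.percentile(b,98,0),1),np.round(np.median(b,0),1))
to([511,341,150])
```

```text
0.89 [214. 327.] [531. 414.  49.]
0.69 [154. 336.] [468. 414.  57.]
0.64 [188. 258.] [505. 341.  57.]
0.32 [217.  69.] [521. 158.  61.]
5 290 [495.5 325.5   5.8] [512.1 356.9  32.8] [499.2 341.3  25.9]
37 136 [497.8 327.6  37.6] [510.2 355.   53.6] [500.7 341.7  46.4]
54 386 [499.  328.2  54.6] [524.4 354.2  59.8] [508.2 341.2  58.5]
62 101 [504.6 334.   62.3] [515.3 348.4  69.8] [507.6 341.9  66.2]
70 113 [506.6 336.2  70.3] [516.4 346.3  76.5] [510.6 340.9  73.9]
t 15.55 pos [507.  339.6 151.5] F [ 1.  -0.4  0.1] w 48.6 tool-shift mm [-4.   1.6  1.4] axes [[-0.999, 0.039, -0.003], [0.039, 0.999, -0.002], [0.003, -0.002, -1.0]]
```

View pics/wrist2.png

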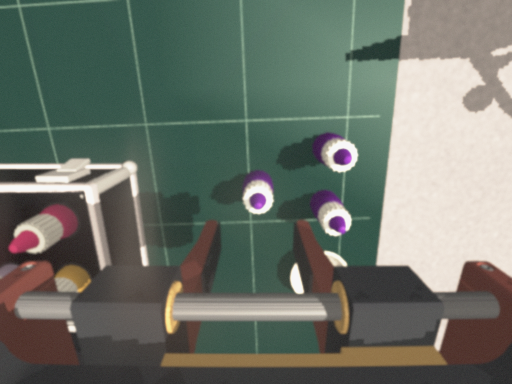

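The wrist view shows the target bottle between the fingers at (190, 258), centred at (511.5, 341.2), with the other two clear to its right. Descending onto the cap.

Emit:
step_arm(
  series=[
    [[-0.0045,0.0017,0.015],0,0.1],
    [[0,0,0.025],0,0.1],
    [[0,0,0.025],0,0.1],
    [[0,0,0.02],0,0.1],
    [[0,0,0.013],0,0.1],
    [[0,0,0.005],0,0.1],
    [[0,0,0],0,0.1],
  ],
)

```text
t: 16.42
ee_pos: [513.1, 342.2, 50.3]
tool_rot: [0.02, 1.0, -0.0, 0.0]
force: [-0.3, -0.6, 0.6]
gripper_width: 48.3
grip_force: 0.0
```

Emit:
step_arm(
  series=[
    [[0,0,0],0,-1],
    [[0,0,0],0,-1],
    [[0,0,0],0,-1],
    [[0,0,0],0,-1],
    [[0,0,0],0,-1],
  ],
  grip_force=12,
)

```text
t: 17.05
ee_pos: [513.3, 342.3, 50.8]
tool_rot: [0.02, 1.0, 0.0, 0.0]
force: [-1.1, 0.3, 4.0]
gripper_width: 27.3
grip_force: 11.9
```

Emit:
step_arm(
  series=[
    [[0,0,-0.004],0,-1],
    [[0,0,-0.012],0,-1],
    [[0,0,-0.025],0,-1],
    [[0,0,-0.035],0,-1],
    [[0,0,-0.035],0,-1],
    [[0,0,-0.025],0,-1],
    [[0,0,-0.014],0,-1],
    [[0,0,0],0,-1],
  ],
)

```text
t: 18.05
ee_pos: [513.3, 342.4, 201.3]
tool_rot: [0.02, 1.0, 0.0, 0.001]
force: [-0.4, -0.8, -0.8]
gripper_width: 27.1
grip_force: 11.8
```

```bash
cat > fit.py <<'E'
from h import *
from scipy.optimize import least_squares
G=np.array([[sx*34,y] for sx in(-1,1) for y in(-99,-33,33,99) if not(sx==-1 and y==33)],float)
W=[]
for n in("top","side"):
    p=env.grab_frame(n); w,v,u=world(p,np.ones((384,512),bool))
    W.append(w)
    def rot(a): return np.array([[np.cos(a),-np.sin(a)],[np.sin(a),np.cos(a)]])
    c=np.array([555.5,46.1]); a=-.04
    for it in range(4):
        g=G@rot(a).T+c; got=[];idx=[]
        for i,q in enumerate(g):
            d=np.hypot(*(w[:,:2]-q).T); b=w[(d<20)&(w[:,2]>104)&(w[:,2]<122)]  # cones
            if len(b)>=6: got.append(np.r_[b[:,:2].mean(0),len(b),b[:,2].max()]); idx.append(i)
        got=np.array(got)
        r=least_squares(lambda t:((G[idx]@rot(t[2]*.01).T+t[:2])-got[:,:2]).ravel(),[*c,a*100],loss="soft_l1")
        c=r.x[:2]; a=r.x[2]*.01
    print(n,"centre",np.round(c,1),"yaw",round(a,4),"n",len(idx),"resid",np.round(r.fun.reshape(-1,2),1).tolist())
    print("pocket",np.round(rot(a)@[-34,33]+c,1), "counts/zmax",np.round(got[:,2:]).tolist())
E
python3 - <<'E'
from fit import *
to([523,80.5,200])
E
```

```text
top centre [554.4  46.6] yaw -0.0385 n 7 resid [[-0.4, 0.1], [0.4, -0.5], [-1.1, 0.3], [0.2, -0.1], [-0.3, -0.8], [0.5, 1.5], [0.5, -0.1]]
pocket [521.7  80.9] counts/zmax [[23.0, 120.0], [28.0, 119.0], [20.0, 119.0], [24.0, 120.0], [23.0, 122.0], [24.0, 121.0], [24.0, 120.0]]
side centre [554.6  48.7] yaw -0.037 n 6 resid [[-0.0, -0.3], [-0.6, 0.3], [0.0, -0.6], [-0.1, -0.0], [0.3, 0.3], [0.3, 0.2]]
pocket [521.8  83. ] counts/zmax [[23.0, 120.0], [26.0, 118.0], [29.0, 120.0], [23.0, 118.0], [23.0, 118.0], [25.0, 120.0]]
t 18.15 pos [512.3 341.8 199.5] F [-0.2 -0.2 -0.1] w 27.4 tool-shift mm [ -21.1 -260.7   -0.3] axes [[-0.999, 0.04, -0.001], [0.04, 0.999, -0.001], [0.001, -0.001, -1.0]]
```

Emit:
step_arm(
  series=[
    [[-0.001,-0.015,0],0,-1],
    [[-0.003,-0.035,0],0,-1],
    [[-0.0035,-0.045,0],0,-1],
    [[-0.0035,-0.045,0],0,-1],
    [[-0.0035,-0.045,0],0,-1],
    [[-0.0035,-0.04,0],0,-1],
    [[-0.002,-0.025,0],0,-1],
    [[-0.001,-0.01,0],0,-1],
    [[0,0,0.01],0,-1],
    [[0,0,0],0,-1],
  ],
)

```text
t: 19.4
ee_pos: [522.4, 82.2, 189.1]
tool_rot: [0.02, 1.0, 0.0, -0.001]
force: [-0.4, 0.6, 0.2]
gripper_width: 27.4
grip_force: 11.8
```

Run:
```python
from h import *
to([523.3,81.3,190])
p=env.grab_frame("wrist"); cv2.imwrite("pics/wrist3.png",p["frame"][...,::-1])
w,v,u=world(p,np.ones((384,512),bool))
def rep(n,w,c,zr):
    b=w[(np.hypot(*(w[:,:2]-c).T)<25)&(w[:,2]>zr[0])&(w[:,2]<zr[1])]
    if len(b)>5: print(n,zr,len(b),np.round(np.percentile(b,2,0),1),np.round(np.percentile(b,98,0),1),np.round(b.mean(0),1))
for c in([519,15],[524.5,147],[590,78]): 
    for zr in((60,76),(80,96),(97,103),(106,122)): rep("wrist"+str(c),w,c,zr)
for zr in((138,172),(176,195),(196,203),(205,222)): rep("held",w,[522,81],zr)
for n in("side","top"):
    p=env.grab_frame(n);w,_,_=world(p,np.ones((384,512),bool))
    for zr in((138,172),): rep("held "+n,w,[522,81],zr)
    for c in([519,15],[524.5,147]): rep(n+str(c),w,c,(60,76))
```

```text
t 19.4 pos [522.4  82.2 189.1] F [-0.4  0.6  0.2] w 27.4 tool-shift mm [-0.9 -0.8 -0.9] axes [[-0.999, 0.039, -0.003], [0.039, 0.999, 0.0], [0.003, 0.0, -1.0]]
wrist[519, 15] (60, 76) 847 [496.1  -7.   60.1] [540.7  38.1  75.2] [512.6  20.6  63.9]
wrist[519, 15] (80, 96) 177 [506.1   4.5  80.6] [527.6  27.6  95.6] [512.7  20.2  88.4]
wrist[519, 15] (97, 103) 401 [507.4   0.7  97.6] [532.7  26.3 102.7] [518.3  14.9 100.3]
wrist[519, 15] (106, 122) 205 [513.6   8.  106.3] [525.3  20.1 118.3] [518.4  14.9 112.8]
wrist[524.5, 147] (60, 76) 820 [501.  123.7  60.1] [542.6 169.8  75.3] [516.3 143.3  63.8]
wrist[524.5, 147] (80, 96) 169 [511.2 130.9  80.4] [531.7 154.9  95.6] [517.1 139.4  88.7]
wrist[524.5, 147] (97, 103) 397 [512.6 132.1  97.4] [538.2 158.  102.4] [523.6 143.7 100.3]
wrist[524.5, 147] (106, 122) 207 [518.8 138.1 106.2] [530.  150.6 118.4] [523.5 143.6 112.8]
wrist[590, 78] (97, 103) 41 [590.1  62.3  97. ] [603.7  86.3 101.2] [596.6  68.9  99.7]
wrist[590, 78] (106, 122) 54 [587.2  70.1 110. ] [593.4  79.9 118.4] [590.   75.2 115.9]
held (138, 172) 834 [504.4  66.7 142.4] [517.6  97.6 171.7] [508.7  82.3 160.5]
held (176, 195) 889 [507.   62.2 176.7] [523.8 102.9 194.9] [511.2  82.2 187. ]
held (196, 203) 1054 [508.7  63.3 196.1] [531.1 101.5 202.7] [516.5  82.7 198.3]
held (205, 222) 1127 [509.6  60.7 205.4] [530.1 102.9 221.7] [515.7  81.7 212.9]
held side (138, 172) 119 [505.5  80.  139.9] [534.  100.  171.4] [515.9  93.2 156.4]
side[519, 15] (60, 76) 90 [498.3  -0.9  60.1] [534.3  38.1  75.2] [515.3  24.2  66. ]
side[524.5, 147] (60, 76) 94 [503.3 127.9  60.1] [546.7 167.3  75. ] [521.3 153.7  66. ]
top[519, 15] (60, 76) 22 [494.5  -7.3  60.4] [528.2  37.7  65. ] [507.3  13.1  62.8]
top[524.5, 147] (60, 76) 19 [501.1 136.8  60.2] [510.6 164.6  67.9] [505.6 152.2  63.3]
```

View pics/wrist3.png

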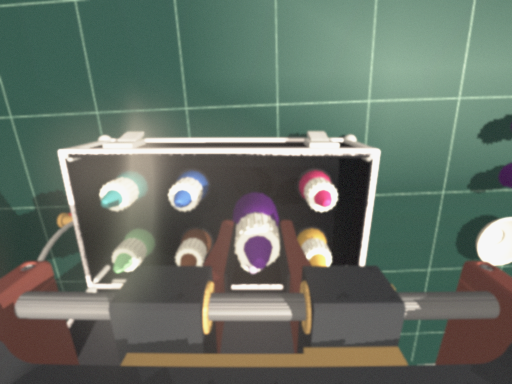

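The wrist view shows the held bottle upright at (225, 257) between the brown neighbour (250, 192) and the yellow one (245, 315). The pocket is about 2–3 mm further to the right (-y). I'll lower it to just above the mouth and measure again relative to the neighbours.

Emit:
step_arm(
  series=[
    [[-0.0005,-0.002,0.01],0,-1],
    [[0,0,0.015],0,-1],
    [[0,0,0.02],0,-1],
    [[0,0,0.015],0,-1],
    [[0,0,0.01],0,-1],
    [[0,0,0.003],0,-1],
    [[0,0,0],0,-1],
  ],
)

```text
t: 20.42
ee_pos: [524.1, 79.5, 117.4]
tool_rot: [0.02, 1.0, -0.0, 0.0]
force: [0.7, -0.3, -0.7]
gripper_width: 27.1
grip_force: 11.8
```

Run:
```python
from h import *
to([522.5,80,116])
for k in range(2):
    p=env.grab_frame("wrist"); w,v,u=world(p,np.ones((384,512),bool))
    def rep(n,w,c,zr):
        b=w[(np.hypot(*(w[:,:2]-c).T)<22)&(w[:,2]>zr[0])&(w[:,2]<zr[1])]
        if len(b)>5: lo,hi=np.percentile(b,2,0),np.percentile(b,98,0); print(n,zr,len(b),np.round(lo,1),np.round(hi,1),"mid",np.round((lo+hi)/2,1))
    for c in([519.5,14],[525,145]): 
        for zr in((64,74),(80,96),(97,103),(106,122)): rep("wrist"+str(c),w,c,zr)
    for zr in((65,97),(102,122),(122,126),(131,145)): rep("held",w,[522,80],zr)
cv2.imwrite("pics/wrist4.png",p["frame"][...,::-1])
```

```text
t 20.43 pos [524.1  79.5 117.4] F [ 0.7 -0.3 -0.7] w 27.1 tool-shift mm [1.6 0.5 1.4] axes [[-0.999, 0.04, 0.0], [0.04, 0.999, -0.0], [-0.0, -0.0, -1.0]]
wrist[519.5, 14] (64, 74) 379 [503.9   2.5  64.4] [529.2  29.7  73.8] mid [516.5  16.1  69.1]
wrist[519.5, 14] (80, 96) 406 [505.9   5.2  80.4] [526.8  27.7  95.7] mid [516.3  16.4  88. ]
wrist[519.5, 14] (97, 103) 659 [506.7   1.4  97.4] [532.   26.5 102.7] mid [519.3  14.  100.1]
wrist[519.5, 14] (106, 122) 397 [512.8   8.9 106.2] [524.   20.1 118.3] mid [518.4  14.5 112.3]
wrist[525, 145] (64, 74) 375 [509.3 128.7  64.5] [533.7 157.7  73.8] mid [521.5 143.2  69.1]
wrist[525, 145] (80, 96) 419 [511.  130.8  80.4] [531.2 154.5  95.8] mid [521.1 142.7  88.1]
wrist[525, 145] (97, 103) 676 [512.1 132.2  97.5] [537.3 157.9 102.6] mid [524.7 145.  100.1]
wrist[525, 145] (106, 122) 416 [518.2 138.3 106.2] [528.6 150.8 118.5] mid [523.4 144.6 112.3]
held (65, 97) 666 [506.   63.8  70.3] [519.2  95.   96.7] mid [512.6  79.4  83.5]
held (102, 122) 749 [508.6  61.4 104.4] [520.   99.4 121.7] mid [514.3  80.4 113.1]
held (122, 126) 735 [509.4
[... 529 characters left out ...]
5, 145] (64, 74) 373 [509.  128.7  64.6] [533.8 157.6  73.8] mid [521.4 143.2  69.2]
wrist[525, 145] (80, 96) 396 [511.1 130.9  80.5] [531.1 155.2  95.6] mid [521.1 143.   88.1]
wrist[525, 145] (97, 103) 678 [512.4 132.   97.3] [537.2 157.9 102.5] mid [524.8 144.9  99.9]
wrist[525, 145] (106, 122) 417 [518.2 138.5 106.2] [528.7 150.5 118.2] mid [523.5 144.5 112.2]
held (65, 97) 650 [506.3  63.8  70.3] [519.6  95.1  96.7] mid [512.9  79.5  83.5]
held (102, 122) 735 [508.7  61.3 104.8] [520.6  99.6 121.8] mid [514.7  80.5 113.3]
held (122, 126) 665 [509.5  62.7 122.1] [533.7  97.8 126. ] mid [521.6  80.3 124.1]
held (131, 145) 958 [511.6  61.4 131.2] [531.   99.5 144.5] mid [521.3  80.4 137.9]
```

View pics/wrist4.png

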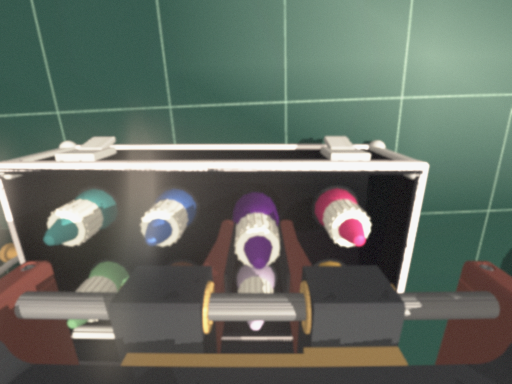

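The held bottle matches the midpoint of its neighbours to within 0.5 mm. Lowering it in.

Emit:
step_arm(
  series=[
    [[-0.0003,0,0.003],0,-1],
    [[0,0,0.004],0,-1],
    [[0,0,0.004],0,-1],
    [[0,0,0.004],0,-1],
  ],
)

```text
t: 21.02
ee_pos: [524.1, 79.5, 102.0]
tool_rot: [0.02, 1.0, -0.0, -0.0]
force: [0.8, 0.5, -0.4]
gripper_width: 27.2
grip_force: 11.8
```

Emit:
step_arm(
  series=[
    [[0,0,0.003],0,-1],
    [[0,0,0.002],0,-1],
    [[0,0,0.0015],0,-1],
  ],
)

```text
t: 21.4
ee_pos: [524.2, 79.5, 95.7]
tool_rot: [0.02, 1.0, -0.0, -0.0]
force: [0.5, -0.4, -1.2]
gripper_width: 27.4
grip_force: 11.8
```

Emit:
step_arm(
  series=[
    [[0,0,0.001],0,-1],
    [[0,0,0.0008],0,-1],
  ],
)

```text
t: 21.65
ee_pos: [524.3, 79.5, 94.1]
tool_rot: [0.02, 1.0, -0.0, 0.0]
force: [-0.4, -0.5, -0.4]
gripper_width: 27.6
grip_force: 11.8
```

Emit:
step_arm(
  series=[
    [[0,0,0.0007],0,-1],
    [[0,0,0.0006],0,-1],
  ],
)

```text
t: 21.9
ee_pos: [524.3, 79.5, 92.8]
tool_rot: [0.02, 1.0, -0.0, 0.0]
force: [-0.0, -0.5, 2.8]
gripper_width: 27.3
grip_force: 11.9
```

Emit:
step_arm(
  series=[
    [[0,0,0.0006],0,-1],
    [[0,0,0.0],0,-1],
  ],
)

```text
t: 22.15
ee_pos: [524.7, 79.3, 92.7]
tool_rot: [0.02, 1.0, -0.0, 0.0]
force: [-0.7, -0.6, 4.1]
gripper_width: 27.0
grip_force: 11.9
```

Floor felt at 4 N at the expected height. Releasing and lifting away.

Emit:
step_arm(
  series=[
    [[0,0,0],0,-0.2],
    [[0,0,0],0,-0.2],
    [[0,0,0],0,-0.2],
    [[0,0,-0.004],0,-0.2],
    [[0,0,-0.015],0,-0.2],
    [[0,0,-0.03],0,-0.2],
    [[0,0,-0.04],0,-0.2],
    [[0,0,-0.05],0,-0.2],
    [[0,0,-0.05],0,-0.2],
    [[0,0,-0.02],0,-0.2],
  ],
)

```text
t: 23.4
ee_pos: [525.6, 79.6, 305.9]
tool_rot: [0.02, 1.0, 0.0, 0.003]
force: [-0.4, 0.2, -0.1]
gripper_width: 35.0
grip_force: 0.0
```

Emit:
step_arm(
  series=[
    [[0.02,0.02,0],0,-0.2],
    [[0.03,0.05,0],0,-0.2],
    [[0.03,0.05,0],0,-0.2],
    [[0.02,0.05,0],0,-0.2],
    [[0,0.05,0],0,-0.2],
    [[0,0.04,0],0,-0.2],
    [[0,0.02,0],0,-0.2],
    [[0,0,0],0,-0.2],
  ],
)

```text
t: 24.4
ee_pos: [435.4, 363.6, 301.4]
tool_rot: [0.019, 1.0, -0.0, 0.0]
force: [-0.8, -0.3, -0.3]
gripper_width: 35.3
grip_force: 0.0
```

Run:
```python
from h import *
to([522,80,300])
for n in("top","side"):
    p=env.grab_frame(n);w,_,_=world(p,np.ones((384,512),bool))
    for c in([519.5,14],[522.3,79.5],[525,145]):
        b=w[(np.hypot(*(w[:,:2]-c).T)<20)&(w[:,2]>104)&(w[:,2]<130)]; print(n,c,len(b),np.round(b.mean(0),1),np.round(b.max(0)))
    b=w[(w[:,2]>240)&(w[:,2]<290)&(abs(w[:,0]-700)<25)&(abs(w[:,1]-45)<50)]; print(n,"bar",len(b),np.round(np.median(b,0)))
cv2.imwrite("pics/side5.png",cv2.resize(p["frame"][90:340,130:350,::-1],None,fx=2.4,fy=2.4,interpolation=cv2.INTER_CUBIC))
```

```text
t 24.4 pos [435.4 363.6 301.4] F [-0.8 -0.3 -0.3] w 35.3 tool-shift mm [ -97.4 -280.1    1.6] axes [[-0.999, 0.038, 0.0], [0.038, 0.999, -0.0], [-0.0, -0.0, -1.0]]
top [519.5, 14] 30 [519.5  13.7 110.2] [532.  24. 122.]
top [522.3, 79.5] 25 [522.8  79.6 110.7] [531.  88. 118.]
top [525, 145] 29 [523.9 146.5 110.6] [535. 157. 123.]
top bar 141 [700.  47. 265.]
side [519.5, 14] 23 [518.6  17.2 110.7] [524.  23. 118.]
side [522.3, 79.5] 10 [519.4  82.1 108.3] [523.  87. 111.]
side [525, 145] 11 [521.5 150.8 108.2] [526. 155. 113.]
side bar 37 [701.  85. 263.]
```

View pics/side5.png

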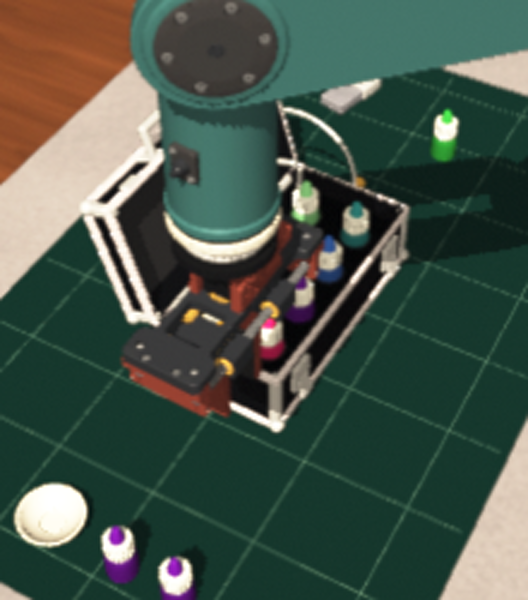

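The picture shows the purple bottle upright in its pocket at (300, 295), level with its neighbours. The lid is open against its stop, and the other bottles, dish and brush are undisturbed. The bar is still at x≈700, and the robot is clear.

```bash
python3 -c "
from cell import env
print(env.hand_in())"
```

```text
the job is handed in; nothing more can be done
None
```

I opened the lid gently onto its stop (about 1.88 rad) and left it resting there. The rightmost purple bottle now stands upright in the empty pocket, and I handed the job in at about 24.5 s; no verdict came back.

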